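Cap the vacuum sealer's nozzle for its leak test

ROBOT

A 7-joint arm with a two-finger parallel gripper is mounted at the origin on a cart in front of the work surface, level with it; the furniture and walls round the work are solid. World frame = base frame: x ahead of the robot, y to its left, z up, the work surface at z = 0. Lengths are in m, angles in rad, forces in N, time in s.
With the tool pointing down it reaches from about 0.425 to 0.875 m from the base axis. Payload 4.7 kg.
Tool frame: the origin (TCP) lies at the very end of the fingers, on their centre line; the grasp point (between the pads) lies 19 mm behind it; x points along the fingers, z is the direction in which the jaws open and shut, and the axes are right-handed (so a half turn about x gives the same grasp; the last joint's range is limited). The gripper opens to 87 mm and grips with 3 to 60 N. Pads are 19 mm wide; open, the fingers measure 117 mm over their backs; the gripper's body (75 mm by 190 mm) begins 51 mm behind the grasp point.
Start: joints at [0.014, 0.321, -0.07, 1.45, 0.023, 1.371, -0.057], TCP at [0.65, -0, 0.189] pointing down, gripper open.
Joint ranges: [-2.86, 2.86], [-0.3, 2.09], [-1.38, 1.24], [0.06, 2.45], [-1.56, 4.7], [0.09, 2.05], [-2.69, 2.69]. Speed limits (rad/s): [2.57, 2.57, 3.14, 3.14, 3.14, 3.14, 3.14].

INTERFACE

Orientations are given as a rotation vector (axis times angle).
In Python, from bench import telemetry, viewer, workorder gives the robot as it stands.
- The arm moves only by the shell command python3 -m creep 'ROWS' [FORCE]. ROWS is JSON, a list of rows, each an object of numbers: "fingers": the opening, from 0 (shut) to 1 (fully open); "x", "y", "z": the shift along the tool's x, y, z in units of 40 mm (1.0 is 40 mm); "twist": the turn about the tool's x in units of 5 degrees (1.0 is 5 degrees). In form: [{"fingers": .., "x": .., "y": .., "z": .., "twist": ..}, ...]. A call has 1 to 20 rows; each row is the pose to reach, as a shift and turn from the pose commanded when the call began, along the tool's axes at that moment; what a row does not reach only later rows make up. A row lasts 1/12 s, in which the tool goes at most 41.7 mm and 7.16 degrees, less where a joint would pass 70% of its speed; a pose out of reach is approached as far as the arm can. A call with a gripper value outside its range is refused whole. The fingers move at their own pace and stop on an object; FORCE is the grip in N (left out, the last holds). Time passes only in rows, so rows that repeat a pose let the fingers close. It gives the time, the measured TCP pose, the force and the opening at its end, in the units of the state.
- telemetry.get_state(): the state, without advancing time (a new reading comes with each control period).
- viewer.get_image(name): name is "scene" or "side" or "wrist"; returns a dict with "pixels" (384x512x3 uint8, red, green, blue), "z_map" (384x512 float32, m along the optical axis (not along the pixel's ray), 0 where there is no reading), "K" (3x3 intrinsics, pixels), "xyz" and "attitude" of the camera in the world. Camera axes: x right, y up, looking along -z (the intrinsics and any distortion apply to the point x, -y, -z); pixel columns grow to the right and rows downward; lengths in m; the calibration is good to about 2 mm. A picture is of the moment at which its call begins.
- workorder.close_job(): hands the job in, once; it reports no verdict.
The state is a dict: "time": time; "joint_positions": joint angles; "qd": joint speeds; "joint_torque": joint torques, N m; "position": TCP position; "tool_rot": TCP orientation; "ft_force": force on the tool from outside, world axes, zero at the start; "torque": the same for the moment, N m; "grip_width": opening from 0.0 (shut) to 1.0 (fully open).
Only numpy, scipy, OpenCV 4.12 (cv2) and the standard library are available. Lean on these libraries where they do the work, as an engineer would, in place of code of your own. Each camera call takes 0.05 s, during which the arm holds its last target.

TASK

Start the leak test of the white vacuum sealer on the worktop: press the small round key all the way down and let it come up again, then do the same with the bar-shaped key, leaving the large round key alone. Then put the grey cap over the steel suction nozzle and push it straight down until it snaps over the nozzle's bumps, and keep pushing so that it squeezes the black rubber seal well down; finish while your gripper is still holding the cap firmly pressed, because the pump draws against it. Do not disturb the salt shaker, mug or fish tin standing round it.

Things in the scene. Friction and masses are not known exactly. Their poses are not given: they have to be found in the camera images.
- sealer: Vacuum sealer: a fixed white rounded box 150 (x) x 280 (y) x 55 mm (z) with a flat top deck, origin at the centre of its underside on the worktop, axes along its sides. The nozzle stands near its -y end, three keys in a row along y on the other part.
- nozzle_foot (a point): Foot of the suction nozzle, on its axis at the level of the deck (55 mm above the worktop); z up along the nozzle, x and y as the sealer's. Seen from the sealer's centre it lies 85 mm along -y.
- nozzle_tip (a point): Top of the suction nozzle, on its axis. The nozzle is an upright steel stud, 16 mm in diameter, 26 mm high from the deck, with a tapered tip. Four sprung steel bumps stand out round it, 26 mm over the bumps, their middle 16 mm above the deck.
- seal (a joint): Squeeze of the black rubber sealing ring (43 mm wide) round the nozzle's foot, m: 0 free (its top 7 mm above the deck), 0.004 fully down; springy, about 1.8 N per mm. A snapped cap that is let go squeezes it 1 mm at most; pressing must squeeze it more than half-way (over 2 mm).
- cap_grip (a point): Centre of the grip stem of the loose grey cap (about 50 g, 56 mm high, stands upright on the worktop), on its axis, 42 mm above its underside, z up. The round stem to hold it by is 28 mm in diameter and 28 mm high; below it is a skirt 48 mm in diameter and 28 mm high, whose flat shoulder can take the push.
- cap_mouth (a point): Centre of the cap's open underside. Mouth 22 mm wide with an inner lip 4 mm high; 34 mm wide above the lip, 24 mm deep; any yaw fits. Pushed down, the lip meets the bumps about 21 mm above the deck, the push peaks at about 10 N near 19 mm, falls away to nothing by 13 mm as the lip snaps under them, then rises again on the seal from 7 down to 3 mm.
- key_small_top (a point): Centre of the top face of the small round key (17 mm in diameter, white, on a black collar), about 68 mm above the worktop; z up.
- key_small (a joint): Travel of the small round key, m: 0 up, 0.005 fully down; sprung, about 5 N at the bottom. It counts as pressed beyond 0.0035.
- key_bar_top (a point): Centre of the top face of the bar-shaped key (14 x 36 mm, long along the sealer's y, white, on a black collar), about 68 mm above the worktop; z up.
- key_bar (a joint): Travel of the bar-shaped key, as for the small round key.
- key_large_top (a point): Centre of the top face of the large round key (34 mm in diameter, white, on a black collar), not to be pressed. The three keys stand 56 mm apart, in any order.
- key_large (a joint): Travel of the large round key, as for the small one.
- shaker: Salt shaker of glass with a grey top, 44 mm wide, 90 mm high; origin at its underside. Bystander.
- mug: Green and white mug, 78 mm wide, 116 mm with its handle, 101 mm high; origin at its underside. Bystander.
- fish_tin: Flat round fish tin, 86 mm wide, 40 mm high; origin at its underside. Bystander.
Not all that is in view belongs to the job. What is shaped like the part that bears cap_grip but brown, orange or yellow is not meant.

How it is judged:
By the outcome, as a careful person would: the job done as asked, in the order asked, and still so for the second after the job is handed in, while the arm keeps its last pose, push and grip.
It also fails if it takes over 48 s, if anything falls off the work surface, if the arm or the gripper's body presses on something with over 40 N, if the wrist force passes 120 N, or if a joint passes its speed limit or range.

## Working session

There is one attempt and no reset: what is moved stays moved. The work goes in short steps, Python scripts to look and compute and a shell command to move; the robot and the scene stay as the last step left them, time stands still between calls to the robot, and variables do not carry over. Pictures are saved under pics/ and viewed, and the job is handed in when it is done.

```bash
ls; mkdir -p pics
cat > h.py <<'E'
import numpy as np,cv2
from scipy.spatial.transform import Rotation as R
from bench import telemetry,viewer,workorder
def grab(n,tag):
    d=viewer.get_image(n); np.savez(f'pics/{tag}.npz',**{k:np.array(v) for k,v in d.items()})
    cv2.imwrite(f'pics/{tag}.png',cv2.resize(d['pixels'][:,:,::-1],(768,576),interpolation=cv2.INTER_CUBIC)); return d
def rot(a):
    a=np.array(a,float)
    return a if a.shape==(3,3) else (R.from_rotvec(a).as_matrix() if a.size==3 else R.from_quat(a).as_matrix())
def cloud(d):
    K=np.array(d['K']);z=np.array(d['z_map']);v,u=np.mgrid[:z.shape[0],:z.shape[1]]
    p=np.stack([(u-K[0,2])/K[0,0]*z,-(v-K[1,2])/K[1,1]*z,-z],-1)
    w=p@rot(d['attitude']).T+np.array(d['xyz']); w[z==0]=np.nan; return w
def load(tag): return dict(np.load(f'pics/{tag}.npz'))
E
python3 - <<'E'
from h import *
s=telemetry.get_state();print(s)
for n in ['scene','side','wrist']:
    d=grab(n,n+'0');print(n,d['K'],d['xyz'],d['attitude'],[k for k in d])
E
```

```text
pics
{'time': 0.0, 'joint_positions': array([ 0.01412245,  0.32179693, -0.07008737,  1.45168392,  0.02259885,
        1.3708045 , -0.05689661]), 'qd': array([ 0.00026027,  0.00039545,  0.00104005, -0.00096038,  0.00037916,
       -0.0022818 , -0.0010369 ]), 'joint_torque': array([-2.58547143e-04, -4.91284704e+01, -4.03903294e-01, -3.12526345e+01,
       -6.40594075e-02,  4.37659642e-02,  1.61017233e-04]), 'position': array([ 6.49374895e-01, -6.62469402e-05,  1.87874051e-01]), 'tool_rot': array([-8.78265335e-05,  1.57269951e+00, -6.58724901e-05]), 'ft_force': array([-0.06648947,  0.05720389,  0.40168688]), 'torque': array([-0.00551291, -0.00847567,  0.00577684]), 'grip_width': 0.9998878517166104}
scene [[394.18152775   0.         253.48677279]
 [  0.         394.18152775 188.56508597]
 [  0.           0.           1.        ]] [-0.1128476  -1.08118924  0.89735132] [ 0.94919189 -0.31303815 -0.56203946] ['pixels', 'z_map', 'K', 'xyz', 'attitude']
side [[454.86706383   0.         259.81231304]
 [  0.         454.86706383 198.2384321 ]
 [  0.           0.           1.        ]] [-0.44648299  0.06267602  1.12712836] [ 0.58549273 -0.66662816 -1.57318659] ['pixels', 'z_map', 'K', 'xyz', 'attitude']
wrist [[285.96520661   0.         250.75299615]
 [  0.         285.96520661 187.30756681]
 [  0.           0.           1.        ]] [0.65008486 0.0827525  0.38285678] [-3.05323912e-01  1.59910136e-03  2.51064912e-04] ['pixels', 'z_map', 'K', 'xyz', 'attitude']
```

View images.

View pics/scene0.png

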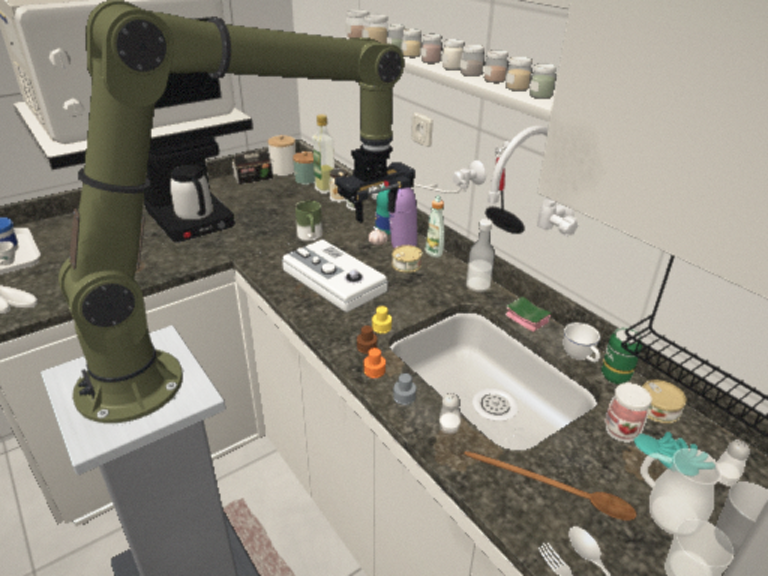

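View pics/side0.png

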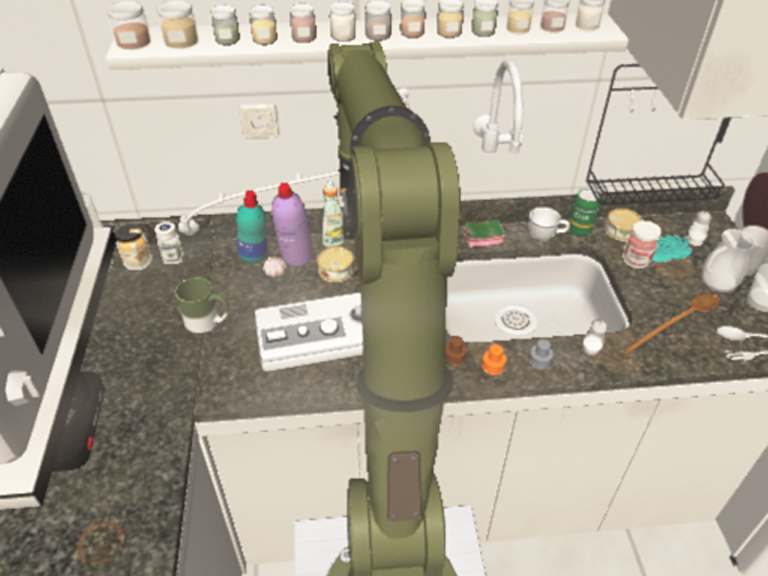

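View pics/wrist0.png

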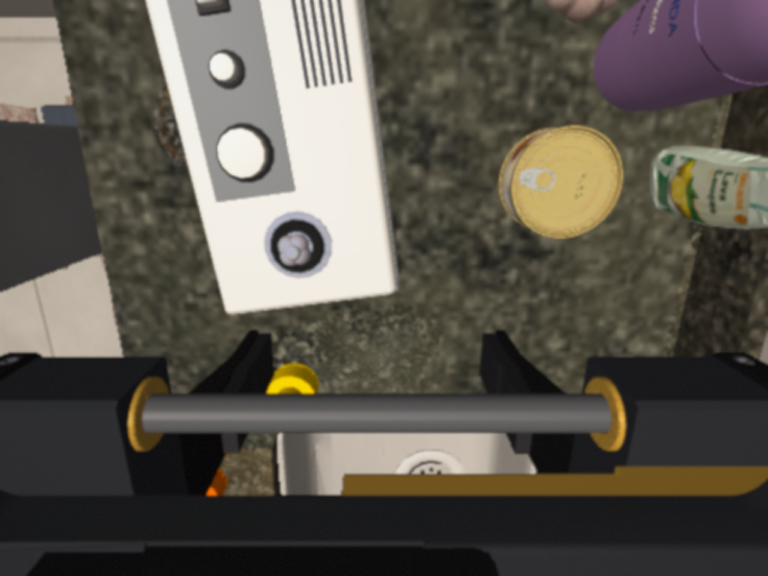

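Scene0/side0 show the sealer at scene (335,272), grey cap at scene (404,388) and side (541,352), with the shaker next to it at (450,412). Wrist0 shows the nozzle at (297,245), large key (244,152), small key (226,68), and the bar at the top edge (210,0).

Run:
```python
from h import *
for n in ['scene0','side0','wrist0']:
    d=load(n);w=cloud(d);z=w[...,2];px=d['pixels'].astype(int)
    print(n,'valid',np.mean(d['z_map']>0))
    # deck
    m=(abs(z-.055)<.006)&(px.min(-1)>150)&(w[...,0]>.3)&(w[...,0]<.9)&(w[...,1]>-.2)&(w[...,1]<.5)
    P=w[m]; 
    if len(P)>100:
        r=cv2.minAreaRect(P[:,:2].astype(np.float32)*1000); print(' deck',len(P),r,np.median(P[:,2]))
def at(n,u,v,r=3):
    w=cloud(load(n)); u=int(u/1.5);v=int(v/1.5); q=w[v-r:v+r+1,u-r:u+r+1].reshape(-1,3); return np.nanmedian(q,0).round(4)
for nm,n,u,v in [('cap','scene0',404,380),('cap','side0',541,345),('large','wrist0',244,152),('small','wrist0',224,66),('noz','wrist0',292,246),('shaker','scene0',450,400),('shaker','side0',598,330),('tin','wrist0',560,180),('tin','scene0',407,254),('mug','side0',200,290),('large','scene0',329,269),('small','scene0',310,255),('bar','scene0',298,250),('lg','side0',329,325),('sm','side0',303,330),('bar','side0',275,335),
 ('yel','scene0',381,312)]: print(nm,n,at(n,u,v,1))
```

```text
scene0 valid 0.9960072835286459
 deck 1066 ((691.1202392578125, 26.886795043945312), (405.8852233886719, 410.4713439941406), 89.04092407226562) 0.05456017704348037
side0 valid 0.9961395263671875
 deck 1861 ((697.6768188476562, 234.7476348876953), (430.572509765625, 439.521240234375), 7.34390926361084) 0.053125214653993336
wrist0 valid 0.9960835774739584
 deck 17564 ((701.1304321289062, 88.62657165527344), (386.7606201171875, 228.41860961914062), 7.647676467895508) 0.05419893740773035
cap scene0 [ 0.4602 -0.3744  0.0558]
cap side0 [ 0.464  -0.3602  0.0536]
large wrist0 [0.5558 0.0789 0.0671]
small wrist0 [0.5481 0.1333 0.0678]
noz wrist0 [0.5882 0.0136 0.0794]
shaker scene0 [ 0.4802 -0.4929  0.0861]
shaker side0 [ 0.4725 -0.4825  0.0784]
tin wrist0 [0.7946 0.0569 0.035 ]
tin scene0 [0.7951 0.0509 0.037 ]
mug side0 [0.69   0.3606 0.0619]
large scene0 [0.5477 0.0674 0.0667]
small scene0 [0.5463 0.1699 0.0548]
bar scene0 [0.5319 0.2183 0.0537]
lg side0 [0.5511 0.078  0.0674]
sm side0 [0.5415 0.1322 0.0651]
bar side0 [0.5342 0.1919 0.0655]
yel scene0 [ 0.5588 -0.1548  0.0549]
```

Run:
```python
from h import *
d=load('scene0');c=d['pixels'][140:300,170:330,::-1];cv2.imwrite('pics/c1.png',cv2.resize(c,(800,600)[:1]*0+(600,600),interpolation=cv2.INTER_CUBIC))
d=load('side0');c=d['pixels'][180:260,150:410,::-1];cv2.imwrite('pics/c2.png',cv2.resize(c,(780,240),interpolation=cv2.INTER_CUBIC))
```

```text
(no output)
```

View pics/c1.png

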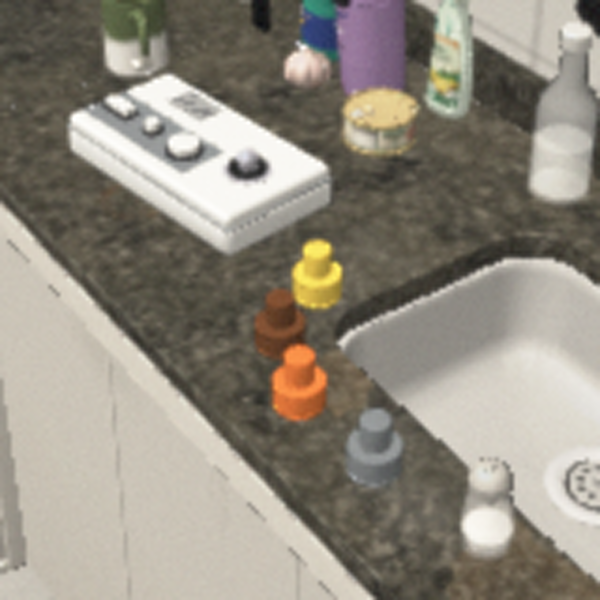

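View pics/c2.png

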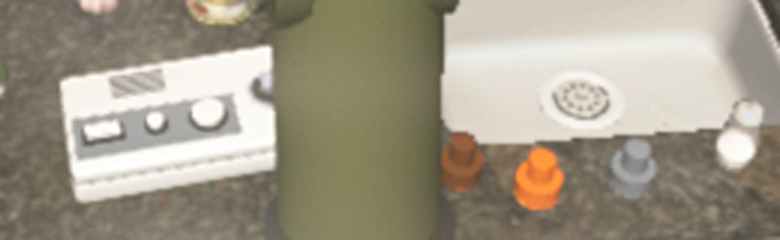

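```bash
cat >> h.py <<'E'
def blobs(tag,lo,hi,box,minn=15):
    d=load(tag);w=cloud(d);z=w[...,2]
    m=(z>lo)&(z<hi)&(w[...,0]>box[0])&(w[...,0]<box[1])&(w[...,1]>box[2])&(w[...,1]<box[3])
    n,l,s,c=cv2.connectedComponentsWithStats(m.astype(np.uint8))
    for i in range(1,n):
        if s[i,4]<minn: continue
        P=w[l==i];r=cv2.minAreaRect(P[:,:2].astype(np.float32)*1000);col=np.median(d['pixels'][l==i],0)
        print(tag,'px',c[i].round(),'n',s[i,4],'mean',P.mean(0).round(4),'rect',np.round(r[0],1),np.round(r[1],1),round(r[2],1),'z',np.median(P[:,2]).round(4),col)
E
python3 - <<'E'
from h import *
for t in ['wrist0','side0','scene0']: blobs(t,.061,.085,(.45,.68,-.02,.28))
for t in ['side0','scene0']: blobs(t,.033,.058,(.38,.6,-.45,-.1)); blobs(t,.045,.058,(.38,.6,-.45,-.3))
E
python3 -m creep '[{"y":0.9,"z":-0.8},{"y":1.8,"z":-1.6},{"y":2.6,"z":-2.4,"fingers":0},{"y":2.6,"z":-2.4,"fingers":0},{"y":2.6,"z":-2.4,"fingers":0}]' 20
python3 - <<'E'
from h import *
grab('wrist','w1')
blobs('w1',.061,.085,(.45,.68,-.02,.28))
E
```

```text
wrist0 px [138.   1.] n 49 mean [0.5408 0.1713 0.0651] rect [540.9 171.4] [13.6  2.1] 3.6 z 0.0656 [112. 107.  99.]
wrist0 px [148.  45.] n 267 mean [0.5469 0.1328 0.0666] rect [546.5 132.9] [16.1 16.6] 89.0 z 0.0669 [242. 240. 232.]
wrist0 px [161. 102.] n 840 mean [0.5543 0.078  0.067 ] rect [553.8  77.7] [32.8 32.8] 49.7 z 0.0671 [245. 241. 232.]
wrist0 px [197. 165.] n 730 mean [0.5893 0.0106 0.0693] rect [587.9   9.5] [39.3 39.3] 59.4 z 0.0706 [100.  98. 101.]
side0 px [237. 207.] n 28 mean [0.5826 0.017  0.0718] rect [582.5  17.1] [20.6 15.9] 37.9 z 0.0733 [203.5 198.5 199.5]
side0 px [219. 217.] n 70 mean [0.551  0.0793 0.0656] rect [552.3  80.1] [32.7 31. ] 9.2 z 0.0656 [251. 249. 244.]
side0 px [201. 220.] n 21 mean [0.5441 0.1354 0.0647] rect [543.3 137. ] [13.1 16.2] 0.1 z 0.0641 [251. 248. 242.]
side0 px [184. 223.] n 45 mean [0.5359 0.1888 0.0657] rect [536.3 189.2] [38.  14.8] 88.1 z 0.0655 [252. 251. 246.]
scene0 px [202. 167.] n 22 mean [0.5364 0.1848 0.0665] rect [536.1 186.7] [13.6 37.7] 5.9 z 0.0666 [237.5 235.  229.5]
scene0 px [211. 173.] n 15 mean [0.5449 0.1294
[... 1177 characters left out ...]
 254.] n 86 mean [ 0.4636 -0.3742  0.0488] rect [ 467.1 -370.2] [28.4 25.8] 53.7 z 0.0521 [120.  122.5 121. ]
scene0 px [270. 253.] n 59 mean [ 0.4643 -0.3723  0.0535] rect [ 466.9 -370. ] [28.4 25.3] 53.7 z 0.0544 [140. 141. 143.]
w1 px [138.   1.] n 54 mean [0.5407 0.1713 0.0648] rect [540.9 171.5] [12.9  2.2] 7.6 z 0.0652 [110.  104.   97.5]
w1 px [148.  45.] n 268 mean [0.5469 0.1328 0.0665] rect [546.4 132.9] [16.1 16.2] 0.7 z 0.0669 [242. 240. 232.]
w1 px [161. 102.] n 843 mean [0.5543 0.078  0.067 ] rect [553.8  77.8] [33.1 32.9] 55.1 z 0.0671 [245. 241. 232.]
w1 px [197. 165.] n 744 mean [0.589  0.0105 0.0691] rect [587.4   9.1] [39.3 40.5] 26.4 z 0.07 [100.  98. 101.]$[0]: bad value
```

View pics/w1.png

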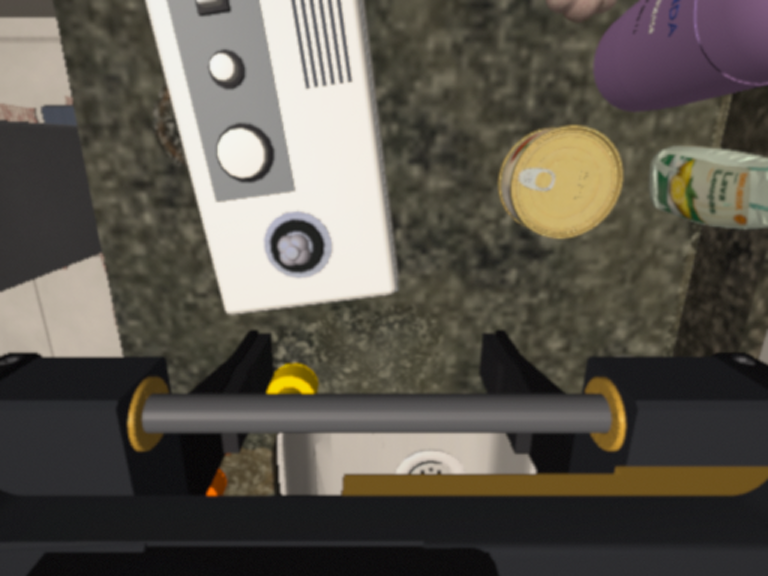

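```bash
python3 -m creep '[{"fingers":0,"x":0,"y":0.7,"z":-0.5,"twist":0},{"fingers":0,"x":0.2,"y":1.4,"z":-1.1,"twist":0},{"fingers":0,"x":0.5,"y":2.1,"z":-1.65,"twist":0},{"fingers":0,"x":1,"y":2.8,"z":-2.2,"twist":0},{"fingers":0,"x":1.5,"y":3.33,"z":-2.58,"twist":0},{"fingers":0,"x":2,"y":3.33,"z":-2.58,"twist":0},{"fingers":0,"x":2.0,"y":3.33,"z":-2.58,"twist":0},{"fingers":0,"x":2.0,"y":3.33,"z":-2.58,"twist":0}]' 30
python3 - <<'E'
from h import *
print(telemetry.get_state())
grab('wrist','w2');grab('scene','s2');grab('side','d2')
blobs('w2',.061,.085,(.45,.68,-.02,.28))
E
```

```text
time: 0.87
position: [0.5462, 0.1324, 0.1083]
tool_rot: [-0.001, 1.573, -0.001]
ft_force: [0.9, -0.5, 0.4]
grip_width: 0.481
{'time': 0.8667, 'joint_positions': array([-0.13910664,  0.19765703, -0.16414451,  1.77058198,  0.03535698,
        1.17830401, -0.3137941 ]), 'qd': array([ 0.01372643, -0.01136497,  0.01870727, -0.05252703,  0.00041475,
        0.00047995, -0.00050029]), 'joint_torque': array([-1.12880465e+00, -3.92827034e+01, -1.79887053e+00, -2.79768920e+01,
       -2.03248160e-01,  4.15179029e-02, -7.58203736e-03]), 'position': array([0.54619215, 0.13242218, 0.10829029]), 'tool_rot': array([-8.59574352e-04,  1.57266983e+00, -9.94078169e-04]), 'ft_force': array([ 0.93520805, -0.48137847,  0.35197463]), 'torque': array([ 0.0275342 , -0.0163058 , -0.00999118]), 'grip_width': 0.4805284334957202}
w2 px [241. 130.] n 751 mean [0.5385 0.1896 0.0669] rect [538.5 188.8] [14.  35.9] 7.7 z 0.067 [243. 238. 229.]
w2 px [250. 194.] n 294 mean [0.5459 0.1344 0.0668] rect [545.8 133.9] [16.1 15.8] 3.4 z 0.067 [242. 236. 226.]
w2 px [258. 249.] n 898 mean [0.5533 0.0809 0.0669] rect [553.6  80.8] [32.9 28.9] 1.4 z 0.0671 [242. 237. 227.]
w2 px [288. 307.] n 461 mean [0.5834 0.0167 0.068 ] rect [585.6  15. ] [35.1 28.8] 0.8 z 0.0685 [99. 93. 95.]
```

View pics/w2.png

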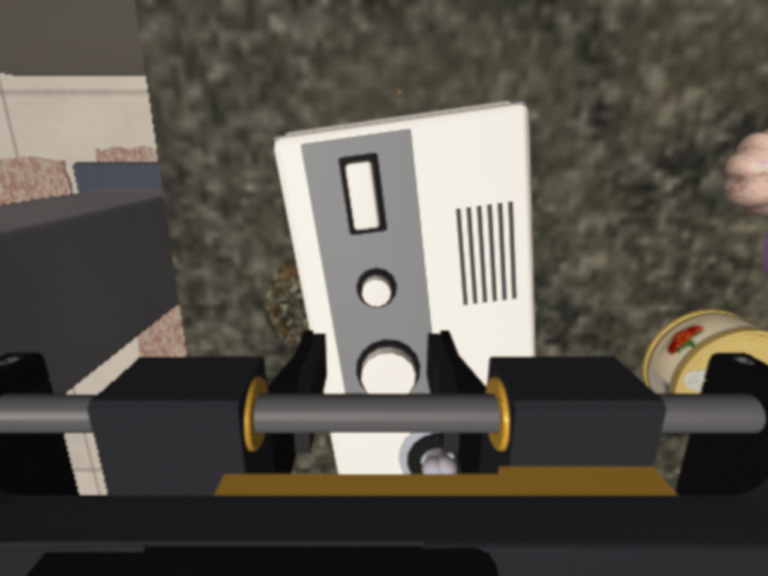

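W2 shows the small key at (375,290), the bar at (362,195) and the large key at (388,372), agreeing with the earlier views. I'll finish closing, then press the small key.

```bash
python3 -m creep '[{"fingers":0,"x":0,"y":0.04,"z":0,"twist":0},{"fingers":0,"x":0.2,"y":0.04,"z":0,"twist":0},{"fingers":0,"x":0.4,"y":0.04,"z":0,"twist":0},{"fingers":0,"x":0.6,"y":0.04,"z":0,"twist":0},{"fingers":0,"x":0.75,"y":0.04,"z":0,"twist":0},{"fingers":0,"x":0.75,"y":0.04,"z":0,"twist":0},{"fingers":0,"x":0.75,"y":0.04,"z":0,"twist":0},{"fingers":0,"x":0.75,"y":0.04,"z":0,"twist":0},{"fingers":0,"x":0.75,"y":0.04,"z":0,"twist":0},{"fingers":0,"x":0.75,"y":0.04,"z":0,"twist":0}]'
python3 - <<'E'
from h import *
grab('scene','s3')
E
python3 -m creep '[{"fingers":0,"x":0.2,"y":0,"z":0,"twist":0},{"fingers":0,"x":0.3,"y":0,"z":0,"twist":0},{"fingers":0,"x":0.37,"y":0,"z":0,"twist":0},{"fingers":0,"x":0.4,"y":0,"z":0,"twist":0},{"fingers":0,"x":0.4,"y":0,"z":0,"twist":0},{"fingers":0,"x":0.4,"y":0,"z":0,"twist":0}]'
```

```text
time: 1.85
position: [0.5472, 0.1349, 0.0794]
tool_rot: [0.0, 1.57, 0.0]
ft_force: [0.3, 0.1, 1.2]
grip_width: 0.004
time: 2.4
position: [0.5468, 0.1348, 0.0628]
tool_rot: [-0.0, 1.571, -0.0]
ft_force: [0.0, 0.1, -0.3]
grip_width: 0.005
```

Run:
```python
from h import *
s=telemetry.get_state();print(s['ft_force'],s['position'])
d=grab('scene','s4')
e=load('s4')
c=np.hstack([load(t)['pixels'][140:220,170:270,::-1] for t in ('s3','s4')]);cv2.imwrite('pics/c4.png',cv2.resize(c,(800,320),interpolation=cv2.INTER_CUBIC))
grab('wrist','w4')
```

```text
[ 0.02169991  0.14379231 -0.32432034] [0.54677984 0.13476729 0.06283643]
```

View pics/c4.png

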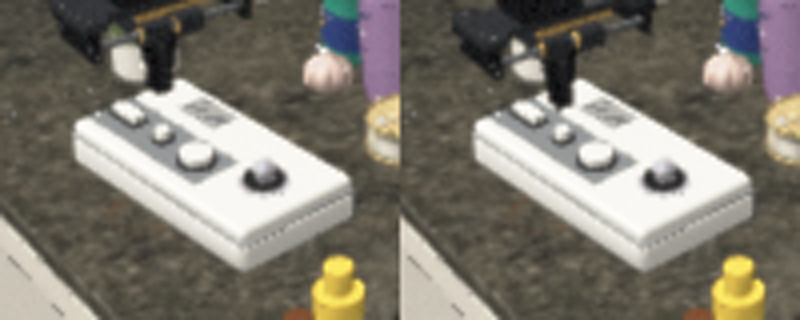

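View pics/w4.png

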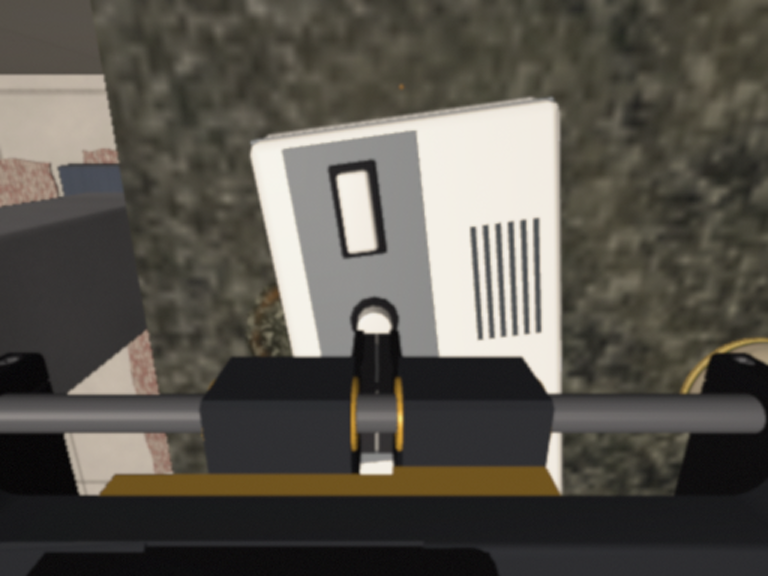

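Run:
```python
from h import *
for t,us,vs in (('s4',(208,210,212),range(152,178,2)),('w4',(248,250,252),range(208,245,4))):
    w=cloud(load(t))
    for v in vs: print(t,v,[w[v,u].round(3).tolist() for u in us],load(t)['pixels'][v,us[1]])
```

```text
s4 152 [[0.523, 0.1, 0.18], [0.531, 0.098, 0.178], [0.539, 0.097, 0.176]] [34 35 37]
s4 154 [[0.518, 0.092, 0.176], [0.551, 0.136, 0.146], [0.556, 0.129, 0.148]] [31 32 32]
s4 156 [[0.536, 0.125, 0.147], [0.545, 0.127, 0.143], [0.552, 0.122, 0.144]] [39 36 37]
s4 158 [[0.533, 0.121, 0.141], [0.542, 0.121, 0.138], [0.554, 0.128, 0.131]] [30 29 30]
s4 160 [[0.536, 0.127, 0.128], [0.545, 0.127, 0.125], [0.552, 0.123, 0.125]] [33 29 34]
s4 162 [[0.535, 0.127, 0.12], [0.544, 0.126, 0.117], [0.552, 0.125, 0.115]] [25 23 26]
s4 164 [[0.537, 0.132, 0.107], [0.542, 0.125, 0.109], [0.549, 0.12, 0.109]] [17 21 20]
s4 166 [[0.537, 0.132, 0.098], [0.54, 0.122, 0.102], [0.548, 0.12, 0.1]] [61 60 56]
s4 168 [[0.561, 0.179, 0.058], [0.568, 0.175, 0.057], [0.58, 0.178, 0.052]] [207 206 200]
s4 170 [[0.555, 0.169, 0.055], [0.561, 0.162, 0.056], [0.57, 0.162, 0.053]] [162 165 162]
s4 172 [[0.548, 0.156, 0.054], [0.546, 0.136, 0.065], [0.554, 0.133, 0.064]] [246 245 240]
s4 174 [[0.537, 0.136, 0.058], [0.543, 0.131, 0.059], [0.548, 0.123, 0.061]] [189 185 177]
s4 176 [[0.531, 0.127, 0.056], [0.538, 0.12
[... 235 characters left out ...]
6 [[0.545, 0.136, 0.067], [0.547, 0.136, 0.067], [0.548, 0.136, 0.067]] [243 238 228]
w4 220 [[0.545, 0.132, 0.066], [0.547, 0.133, 0.068], [0.548, 0.133, 0.067]] [240 234 225]
w4 224 [[0.546, 0.144, 0.098], [0.547, 0.144, 0.099], [0.548, 0.144, 0.099]] [68 65 62]
w4 228 [[0.546, 0.144, 0.104], [0.547, 0.145, 0.106], [0.548, 0.144, 0.104]] [60 57 56]
w4 232 [[0.546, 0.144, 0.11], [0.547, 0.144, 0.109], [0.548, 0.144, 0.11]] [44 42 43]
w4 236 [[0.546, 0.144, 0.115], [0.547, 0.143, 0.113], [0.548, 0.144, 0.114]] [43 41 42]
w4 240 [[0.546, 0.144, 0.119], [0.547, 0.145, 0.12], [0.548, 0.144, 0.12]] [43 42 42]
w4 244 [[0.546, 0.144, 0.124], [0.547, 0.142, 0.119], [0.548, 0.143, 0.122]] [41 40 40]
```

Run:
```python
from h import *
for t in ('wrist0','w2','w4'):
    d=load(t);w=cloud(d);print(t,d['xyz'],d['attitude'])
    # finger points: dark, near camera z
    m=(d['pixels'].max(-1)<90)&(w[...,2]>d['xyz'][2]-.25)&(w[...,2]<d['xyz'][2]-0.1);m[:215]&=True
    ys=np.where(m.any(1))[0]
    for v in range(216,250,6): 
        us=np.where(m[v])[0]; 
        if len(us): print(v,us.min(),us.max(),w[v,us[0]+3].round(3),w[v,us[-1]-3].round(3))
    P=w[m]; print('min z',np.percentile(P[:,2],[0.1,1,5]))
```

```text
wrist0 [0.65008486 0.0827525  0.38285678] [-3.05323912e-01  1.59910136e-03  2.51064912e-04]
222 164 337 [0.599 0.01  0.223] [0.7   0.011 0.225]
228 160 341 [0.599 0.011 0.233] [0.7   0.011 0.233]
234 156 345 [0.599 0.01  0.239] [0.7   0.01  0.239]
240 150 351 [0.598 0.011 0.247] [0.701 0.011 0.247]
246 143 358 [0.597 0.012 0.255] [0.703 0.01  0.253]
min z [0.13303846 0.13440936 0.14022518]
w2 [0.54686427 0.21543193 0.30309232] [-3.06442681e-01  1.73805979e-03  1.67312812e-04]
222 202 299 [0.519 0.143 0.145] [0.574 0.143 0.145]
228 199 301 [0.518 0.143 0.153] [0.574 0.143 0.152]
234 197 303 [0.519 0.143 0.161] [0.574 0.143 0.16 ]
240 193 307 [0.518 0.143 0.168] [0.575 0.144 0.168]
246 188 313 [0.517 0.144 0.175] [0.577 0.144 0.174]
min z [0.05413264 0.05539236 0.05735982]
w4 [0.54719523 0.21759046 0.25794273] [-3.05209805e-01 -3.33267966e-04 -5.29671819e-05]
216 234 359 [0.537 0.132 0.058] [0.628 0.13  0.054]
222 236 320 [0.54  0.146 0.1  ] [0.599 0.125 0.054]
228 236 266 [0.54  0.146 0.108] [0.554 0.146 0.109]
234 235 267 [0.54  0.146 0.115] [0.555 0.145 0.115]
240 237 264 [0.542 0.146 0.122] [0.553 0.145 0.122]
246 237 264 [0.542 0.144 0.125] [0.553 0.144 0.126]
min z [0.05316781 0.05383226 0.05446907]
```

The fingertips are really about 35 mm above the reported TCP: the depth map shows them at 0.098 while the TCP reads 0.063. The offset is the same at three different heights, there is no contact force, and the key is still up. I'll trust what I measured and come down carefully.

```bash
python3 -m creep '[{"fingers":0,"x":0.2,"y":0,"z":0,"twist":0},{"fingers":0,"x":0.4,"y":0,"z":0,"twist":0},{"fingers":0,"x":0.55,"y":0,"z":0,"twist":0},{"fingers":0,"x":0.6,"y":0,"z":0,"twist":0},{"fingers":0,"x":0.6,"y":0,"z":0,"twist":0}]'
python3 - <<'E'
from h import *
grab('wrist','w5');grab('scene','s5')
w=cloud(load('w5'))
for v in range(212,245,2): print(v,[w[v,u].round(3).tolist() for u in (246,250,254)],load('w5')['pixels'][v,250])
c=load('s5')['pixels'][140:220,160:270,::-1];cv2.imwrite('pics/c5.png',cv2.resize(c,(770,560),interpolation=cv2.INTER_CUBIC))
E
```

```text
time: 2.92
position: [0.5459, 0.1345, 0.0377]
tool_rot: [-0.0, 1.573, -0.0]
ft_force: [-0.0, 1.0, 0.2]
grip_width: 0.006
212 [[0.543, 0.145, 0.058], [0.546, 0.145, 0.058], [0.548, 0.145, 0.057]] [33 31 32]
214 [[0.543, 0.144, 0.058], [0.546, 0.144, 0.059], [0.548, 0.144, 0.059]] [30 29 30]
216 [[0.543, 0.142, 0.058], [0.546, 0.142, 0.058], [0.548, 0.143, 0.059]] [55 51 50]
218 [[0.543, 0.141, 0.058], [0.546, 0.141, 0.058], [0.548, 0.142, 0.059]] [129 123 115]
220 [[0.543, 0.141, 0.061], [0.546, 0.141, 0.062], [0.548, 0.142, 0.063]] [137 131 123]
222 [[0.543, 0.144, 0.071], [0.546, 0.144, 0.071], [0.548, 0.144, 0.071]] [85 81 76]
224 [[0.543, 0.144, 0.074], [0.546, 0.144, 0.073], [0.548, 0.144, 0.073]] [64 61 60]
226 [[0.543, 0.144, 0.076], [0.546, 0.144, 0.077], [0.548, 0.143, 0.075]] [65 63 60]
228 [[0.544, 0.144, 0.079], [0.546, 0.144, 0.079], [0.548, 0.144, 0.08]] [64 61 59]
230 [[0.544, 0.144, 0.081], [0.546, 0.144, 0.082], [0.548, 0.144, 0.082]] [65 62 59]
232 [[0.544, 0.144, 0.084], [0.546, 0.144, 0.084], [0.548, 0.145, 0.086]] [65 62 59]
234 [[0.544, 0.143, 0.086], [0.546, 0.144, 0.086], [0.548, 0.144, 0.087]] [64 61 58]
236 [[0.544, 0.144, 0.089], [0.546, 0.144, 0.09], [0.548, 0.144, 0.09]] [65 61 59]
238 [[0.544, 0.144, 0.093], [0.546, 0.143, 0.091], [0.548, 0.144, 0.091]] [65 61 59]
240 [[0.544, 0.144, 0.095], [0.546, 0.144, 0.094], [0.548, 0.143, 0.093]] [63 60 58]
242 [[0.544, 0.143, 0.095], [0.546, 0.143, 0.094], [0.548, 0.144, 0.096]] [63 60 57]
244 [[0.544, 0.144, 0.098], [0.546, 0.142, 0.095], [0.548, 0.144, 0.098]] [60 57 55]
```

View pics/c5.png

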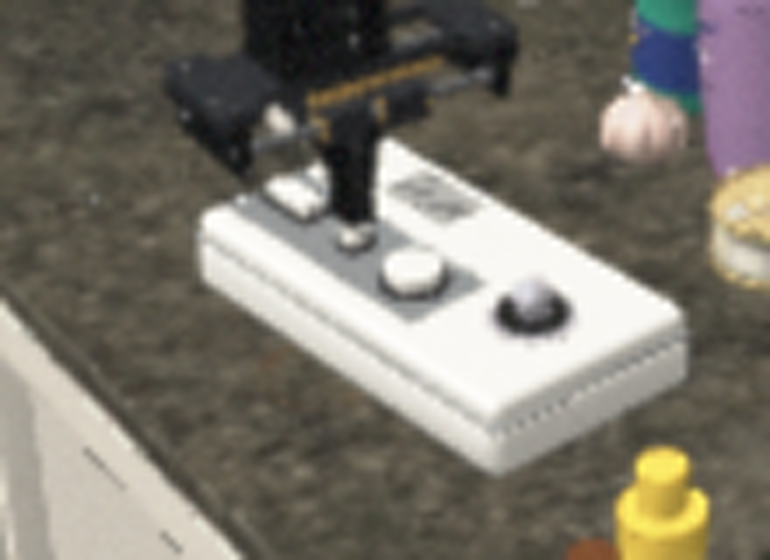

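c5 shows the fingertip just above the small key at (355,225). Now press.

```bash
python3 -m creep '[{"fingers":0,"x":0.08,"y":0,"z":0,"twist":0},{"fingers":0,"x":0.14,"y":0,"z":0,"twist":0},{"fingers":0,"x":0.14,"y":0,"z":0,"twist":0},{"fingers":0,"x":0.14,"y":0,"z":0,"twist":0}]'
python3 -m creep '[{"fingers":0,"x":0.04,"y":0,"z":0,"twist":0},{"fingers":0,"x":0.08,"y":0,"z":0,"twist":0},{"fingers":0,"x":0.08,"y":0,"z":0,"twist":0},{"fingers":0,"x":0.08,"y":0,"z":0,"twist":0}]'
```

```text
time: 3.35
position: [0.5473, 0.1349, 0.0337]
tool_rot: [0.0, 1.57, 0.0]
ft_force: [0.7, 0.3, 1.6]
grip_width: 0.008
time: 3.68
position: [0.5473, 0.1349, 0.0306]
tool_rot: [0.0, 1.57, 0.0]
ft_force: [0.1, 0.3, 4.9]
grip_width: 0.008
```

```bash
python3 -m creep '[{"fingers":0,"x":0.05,"y":0,"z":0,"twist":0},{"fingers":0,"x":0.05,"y":0,"z":0,"twist":0},{"fingers":0,"x":0.05,"y":0,"z":0,"twist":0}]'
python3 -c "
from h import *
s=telemetry.get_state();print(s['ft_force'],s['position'])"
```

```text
time: 3.93
position: [0.5473, 0.1349, 0.0296]
tool_rot: [0.0, 1.57, 0.0]
ft_force: [-1.3, 0.1, 11.2]
grip_width: 0.002
[-1.27993686  0.06444026 11.1521948 ] [0.54733099 0.1348889  0.02964079]
```

Bottomed out (11 N, past the 5 N spring). I'll release it and move over the bar key.

```bash
python3 -m creep '[{"fingers":0,"x":-0.3,"y":0,"z":0,"twist":0},{"fingers":0,"x":-0.55,"y":0,"z":0,"twist":0},{"fingers":0,"x":-0.55,"y":0,"z":0,"twist":0},{"fingers":0,"x":-0.55,"y":0.6,"z":-0.1,"twist":0},{"fingers":0,"x":-0.55,"y":1.2,"z":-0.2,"twist":0},{"fingers":0,"x":-0.55,"y":1.35,"z":-0.2,"twist":0},{"fingers":0,"x":-0.3,"y":1.35,"z":-0.2,"twist":0},{"fingers":0,"x":-0.3,"y":1.35,"z":-0.2,"twist":0}]'
python3 - <<'E'
from h import *
grab('wrist','w6');grab('scene','s6')
blobs('w6',.061,.085,(.45,.68,-.02,.28));blobs('s6',.061,.069,(.45,.68,-.02,.28),8)
c=load('s6')['pixels'][140:220,160:270,::-1];cv2.imwrite('pics/c6.png',cv2.resize(c,(770,560),interpolation=cv2.INTER_CUBIC))
E
```

```text
time: 4.6
position: [0.5374, 0.1877, 0.0379]
tool_rot: [-0.002, 1.574, -0.001]
ft_force: [-0.5, -0.6, -1.0]
grip_width: 0.005
w6 px [250. 218.] n 746 mean [0.5373 0.2002 0.0716] rect [537.4 201.4] [18.  11.7] 5.6 z 0.0678 [164. 156. 146.]
w6 px [257. 307.] n 79 mean [0.542  0.1307 0.0672] rect [542.1 130.1] [6.4 9.2] 17.0 z 0.0672 [239. 233. 223.]
s6 px [202. 168.] n 15 mean [0.5362 0.1826 0.0647] rect [537.4 187.4] [13.4 36.7] 5.9 z 0.0652 [218. 213. 205.]
s6 px [210. 173.] n 11 mean [0.5442 0.1295 0.0662] rect [545.2 130.1] [14.9 12.1] 58.7 z 0.0666 [225. 223. 214.]
s6 px [219. 178.] n 35 mean [0.5499 0.0743 0.0662] rect [551.   73.6] [28.7 31.6] 58.2 z 0.0668 [245. 243. 237.]
s6 px [235. 184.] n 21 mean [0.5819 0.0029 0.063 ] rect [582.2   2.2] [28.9 37.2] 42.3 z 0.0628 [63. 62. 60.]
```

View pics/c6.png

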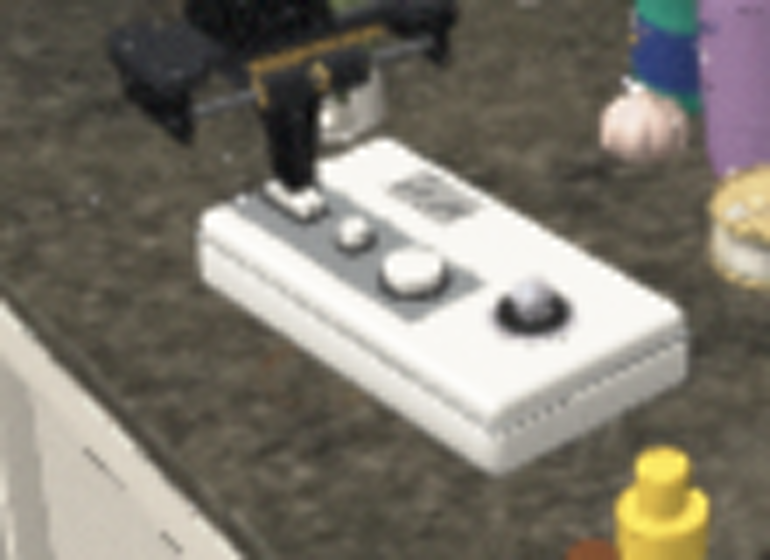

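c6 shows the small key back up at (355,235) and the fingertip over the bar at (295,185). Pressing it now.

```bash
python3 -m creep '[{"fingers":0,"x":0.1,"y":0,"z":0,"twist":0},{"fingers":0,"x":0.2,"y":0,"z":0,"twist":0},{"fingers":0,"x":0.27,"y":0,"z":0,"twist":0},{"fingers":0,"x":0.3,"y":0,"z":0,"twist":0},{"fingers":0,"x":0.3,"y":0,"z":0,"twist":0},{"fingers":0,"x":0.3,"y":0,"z":0,"twist":0}]'
```

```text
time: 5.2
position: [0.5397, 0.1874, 0.0297]
tool_rot: [-0.0, 1.57, -0.002]
ft_force: [-3.1, -2.9, 9.7]
grip_width: 0.007
```

Bar is down at 9.7 N. I'll lift off, then travel to the grey cap and open on the way.

```bash
python3 -m creep '[{"fingers":0,"x":-0.4,"y":0,"z":0,"twist":0},{"fingers":0,"x":-1.2,"y":0,"z":0,"twist":0},{"fingers":0,"x":-2,"y":0,"z":0,"twist":0},{"fingers":0,"x":-2,"y":-0.3,"z":0,"twist":0}]'
python3 - <<'E'
from h import *
grab('wrist','w7');blobs('w7',.061,.085,(.45,.68,-.02,.28))
E
python3 -m creep '[{"fingers":0,"x":0,"y":-0.7,"z":-0.1,"twist":0},{"fingers":0.8,"x":0,"y":-1.5,"z":-0.2,"twist":0},{"fingers":0.8,"x":0,"y":-2.4,"z":-0.3,"twist":0},{"fingers":0.8,"x":0,"y":-3.3,"z":-0.4,"twist":0},{"fingers":0.8,"x":0,"y":-4.2,"z":-0.5,"twist":0},{"fingers":0.8,"x":0,"y":-5.1,"z":-0.6,"twist":0},{"fingers":0.8,"x":0,"y":-6,"z":-0.7,"twist":0},{"fingers":0.8,"x":0,"y":-6.9,"z":-0.8,"twist":0},{"fingers":0.8,"x":0,"y":-7.8,"z":-0.9,"twist":0},{"fingers":0.8,"x":0,"y":-8.7,"z":-1,"twist":0},{"fingers":0.8,"x":0,"y":-9.6,"z":-1.1,"twist":0},{"fingers":0.8,"x":0,"y":-10.5,"z":-1.3,"twist":0},{"fingers":0.8,"x":0,"y":-11.4,"z":-1.5,"twist":0},{"fingers":0.8,"x":0,"y":-12.3,"z":-1.7,"twist":0},{"fingers":0.8,"x":0,"y":-13.1,"z":-1.83,"twist":0},{"fingers":0.8,"x":0,"y":-13.6,"z":-1.83,"twist":0},{"fingers":0.8,"x":0,"y":-13.6,"z":-1.83,"twist":0},{"fingers":0.8,"x":0,"y":-13.6,"z":-1.83,"twist":0}]'
python3 - <<'E'
from h import *
grab('wrist','w8');grab('side','d8');print(telemetry.get_state()['position'])
blobs('w8',.049,.062,(.4,.53,-.45,-.3));blobs('w8',.022,.035,(.4,.53,-.45,-.3));blobs('d8',.049,.062,(.4,.53,-.45,-.3))
E
```

```text
time: 5.53
position: [0.5425, 0.181, 0.1147]
tool_rot: [0.002, 1.561, 0.007]
ft_force: [1.4, 0.2, 0.9]
grip_width: 0.009
w7 px [245. 184.] n 615 mean [0.5384 0.1901 0.0669] rect [538.4 189.1] [14.  35.9] 7.7 z 0.067 [253. 251. 246.]
w7 px [256. 304.] n 22 mean [0.5495 0.0636 0.067 ] rect [548.5  63.1] [4.  9.4] 82.3 z 0.0671 [247.5 243.5 235.5]
time: 7.08
position: [0.4641, -0.3681, 0.1067]
tool_rot: [0.003, 1.573, -0.002]
ft_force: [-0.1, 0.7, 0.0]
grip_width: 0.801
[ 0.46561901 -0.36556199  0.10706693]
w8 px [254. 193.] n 696 mean [ 0.467  -0.3686  0.0548] rect [ 467.1 -369.2] [26.6 27.1] 22.8 z 0.055 [135. 134. 133.]
w8 px [253. 178.] n 894 mean [ 0.4667 -0.3625  0.0272] rect [ 466.7 -368.4] [47.4 45. ] 6.4 z 0.0271 [135. 135. 133.]
d8 px [362. 230.] n 52 mean [ 0.4633 -0.3668  0.0537] rect [ 462.7 -368. ] [28.6 25.9] 0.1 z 0.0539 [163.5 163.5 163. ]
```

View pics/w8.png

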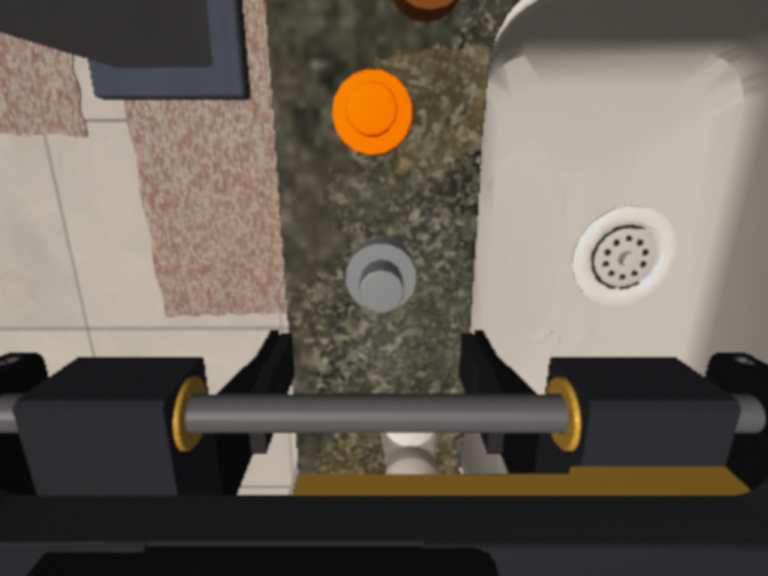

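View pics/w7.png

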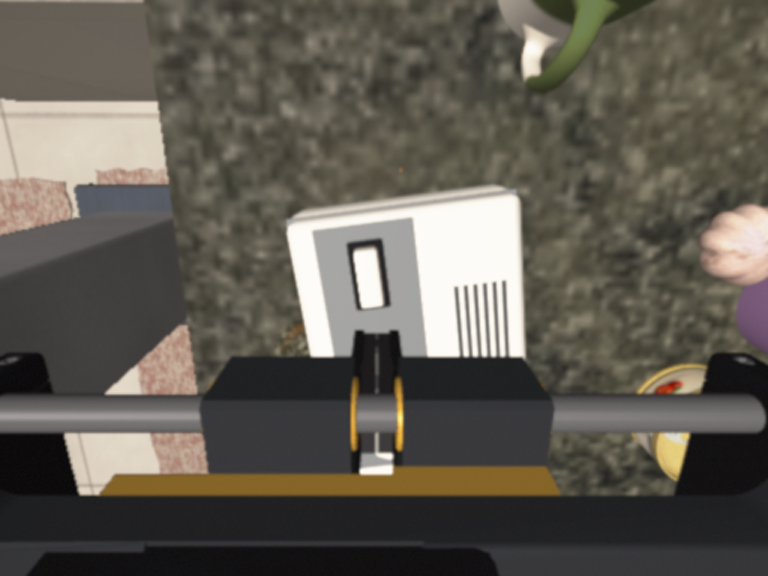

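View pics/d8.png

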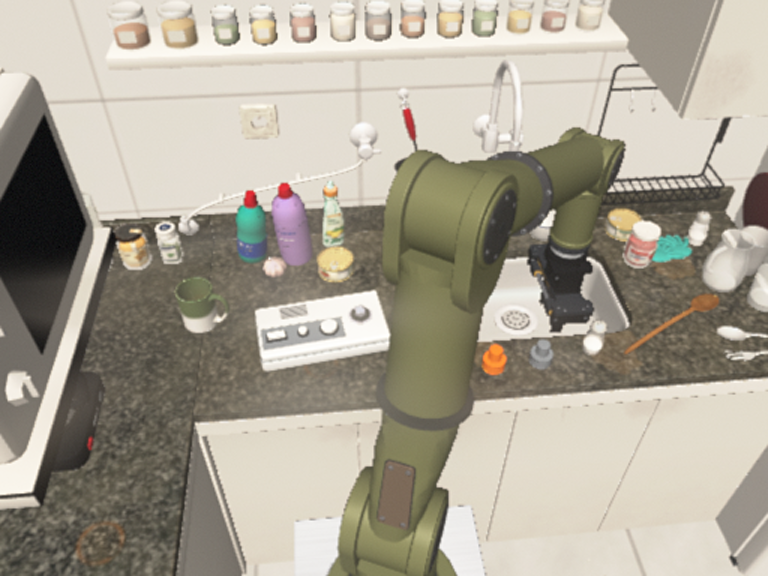

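w8 shows the cap stem at (381,280), centred between the open fingers, and w7 shows the bar key back up. Coming down over the stem.

```bash
python3 -m creep '[{"fingers":0.8,"x":0.5,"y":-0.05,"z":0.03,"twist":0},{"fingers":0.8,"x":1.2,"y":-0.06,"z":0.03,"twist":0},{"fingers":0.8,"x":1.9,"y":-0.06,"z":0.03,"twist":0},{"fingers":0.8,"x":2.3,"y":-0.06,"z":0.03,"twist":0},{"fingers":0.8,"x":2.55,"y":-0.06,"z":0.03,"twist":0},{"fingers":0.8,"x":2.6,"y":-0.06,"z":0.03,"twist":0},{"fingers":0.8,"x":2.6,"y":-0.06,"z":0.03,"twist":0},{"fingers":0.8,"x":2.6,"y":-0.06,"z":0.03,"twist":0}]'
python3 - <<'E'
from h import *
grab('wrist','w9');grab('scene','s9');print(telemetry.get_state()['position'])
blobs('w9',.049,.062,(.43,.5,-.45,-.3))
c=load('s9')['pixels'][170:310,190:340,::-1];cv2.imwrite('pics/c9.png',cv2.resize(c,(600,560),interpolation=cv2.INTER_CUBIC))
E
```

```text
time: 7.85
position: [0.4679, -0.3697, 0.0054]
tool_rot: [-0.001, 1.569, -0.0]
ft_force: [0.2, -0.1, -0.2]
grip_width: 0.798
[ 0.46801113 -0.3702075   0.00576598]
w9 px [249. 244.] n 1586 mean [ 0.4671 -0.3667  0.0546] rect [ 466.9 -367.2] [23.6 27.5] 89.2 z 0.055 [148. 147. 146.]
w9 px [188. 245.] n 218 mean [ 0.4327 -0.3664  0.0558] rect [ 433.2 -369.5] [ 3.3 19.9] 9.1 z 0.0556 [18. 18. 18.]
```

View pics/w9.png

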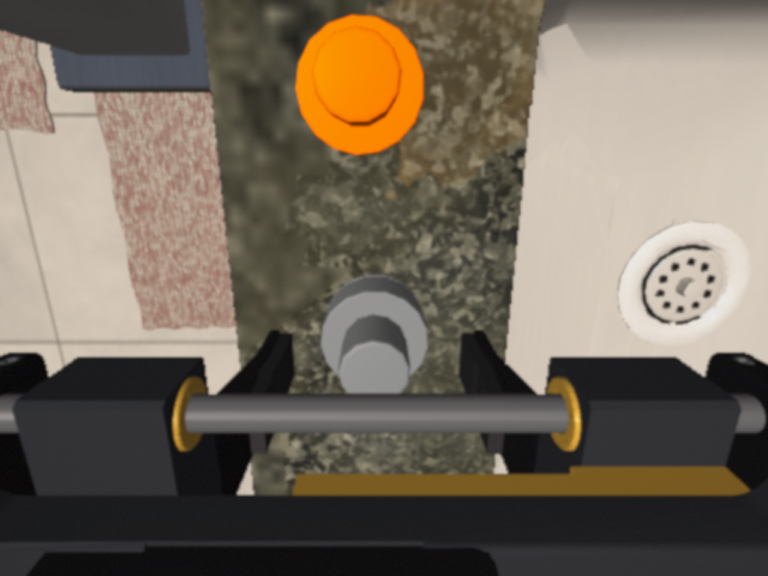

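View pics/c9.png

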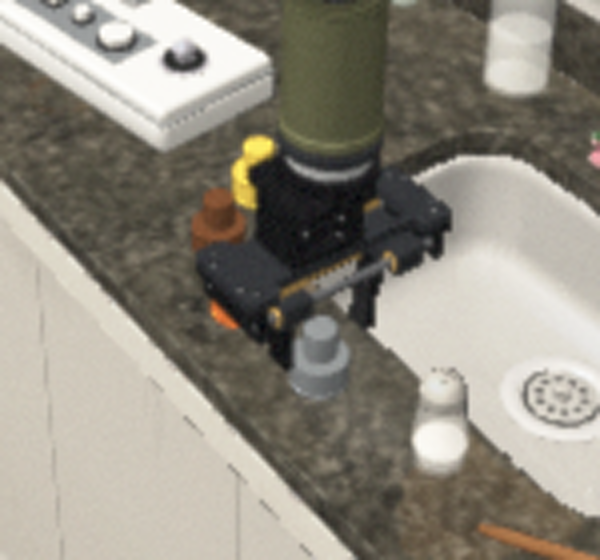

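```bash
python3 -m creep '[{"fingers":0.8,"x":0.1,"y":0.02,"z":-0.02,"twist":0},{"fingers":0.8,"x":0.2,"y":0.02,"z":-0.02,"twist":0},{"fingers":0.8,"x":0.22,"y":0.02,"z":-0.02,"twist":0},{"fingers":0.8,"x":0.22,"y":0.02,"z":-0.02,"twist":0},{"fingers":0.8,"x":0.22,"y":0.02,"z":-0.02,"twist":0}]'
python3 -m creep '[{"fingers":0,"x":0,"y":0,"z":0,"twist":0},{"fingers":0,"x":0,"y":0,"z":0,"twist":0},{"fingers":0,"x":0,"y":0,"z":0,"twist":0},{"fingers":0,"x":0,"y":0,"z":0,"twist":0},{"fingers":0,"x":0,"y":0,"z":0,"twist":0},{"fingers":0,"x":0,"y":0,"z":0,"twist":0},{"fingers":0,"x":0,"y":0,"z":0,"twist":0},{"fingers":0,"x":0,"y":0,"z":0,"twist":0},{"fingers":0,"x":0,"y":0,"z":0,"twist":0},{"fingers":0,"x":0,"y":0,"z":0,"twist":0}]' 50
python3 - <<'E'
from h import *
grab('wrist','w10');grab('scene','s10');print(telemetry.get_state()['position'])
blobs('w10',.049,.062,(.43,.5,-.45,-.3))
c=load('s10')['pixels'][170:310,190:340,::-1];cv2.imwrite('pics/c10.png',cv2.resize(c,(600,560),interpolation=cv2.INTER_CUBIC))
E
```

```text
time: 8.37
position: [0.4659, -0.3688, -0.0048]
tool_rot: [0.0, 1.571, -0.0]
ft_force: [-0.4, -0.1, -1.0]
grip_width: 0.803
time: 9.2
position: [0.4661, -0.3689, -0.0046]
tool_rot: [-0.0, 1.571, -0.0]
ft_force: [0.7, 0.1, -0.2]
grip_width: 0.31
[ 0.46616856 -0.36882298 -0.00458865]
w10 px [250. 248.] n 1845 mean [ 0.4662 -0.3624  0.0548] rect [ 466.2 -363.9] [16.9 49.3] 88.1 z 0.055 [137. 136. 135.]
```

View pics/c10.png

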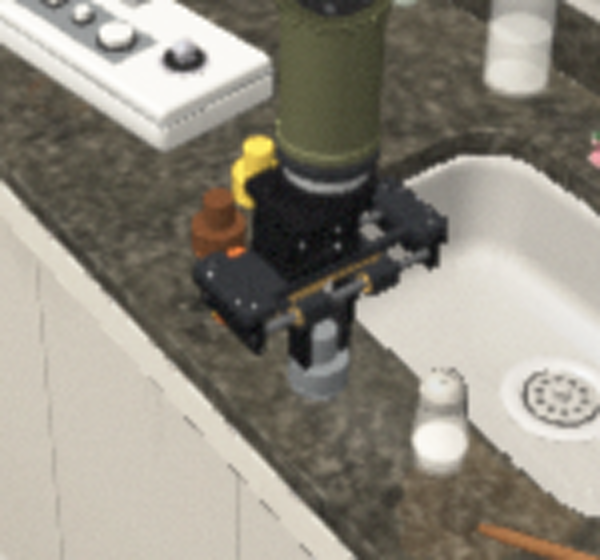

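View pics/w10.png

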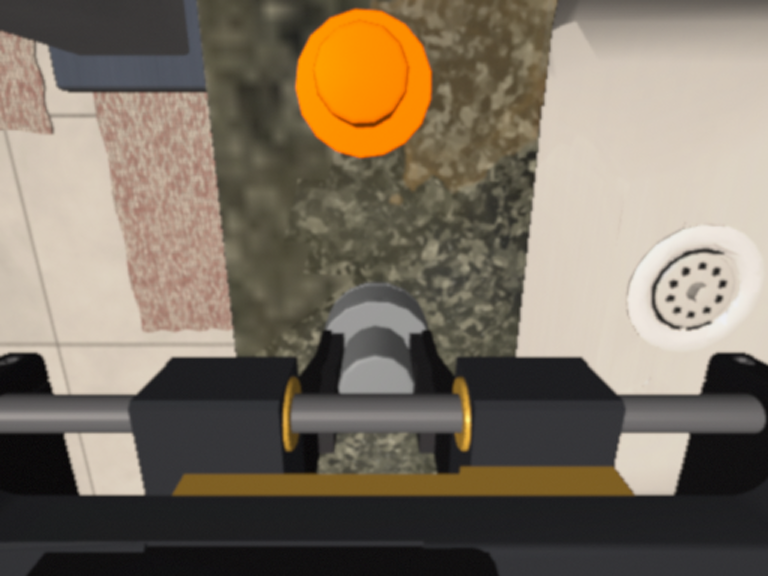

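Stem gripped, opening 27 mm. c10 shows the fingers either side of it at (322,345). The mouth should be about TCP + 4.6 mm. I'll lift, carry it near the nozzle and look.

```bash
python3 -m creep '[{"fingers":0,"x":-0.3,"y":0,"z":0,"twist":0},{"fingers":0,"x":-1,"y":0,"z":0,"twist":0},{"fingers":0,"x":-1.9,"y":0,"z":0,"twist":0},{"fingers":0,"x":-2.7,"y":0.3,"z":0.1,"twist":0},{"fingers":0,"x":-3.2,"y":0.9,"z":0.3,"twist":0},{"fingers":0,"x":-3.3,"y":1.7,"z":0.6,"twist":0},{"fingers":0,"x":-3.3,"y":2.6,"z":0.9,"twist":0},{"fingers":0,"x":-3.3,"y":3.5,"z":1.3,"twist":0},{"fingers":0,"x":-3.3,"y":4.3,"z":1.7,"twist":0},{"fingers":0,"x":-3.3,"y":5.1,"z":2.1,"twist":0},{"fingers":0,"x":-3.3,"y":5.9,"z":2.4,"twist":0},{"fingers":0,"x":-3.3,"y":6.7,"z":2.7,"twist":0},{"fingers":0,"x":-3.3,"y":7.4,"z":2.95,"twist":0},{"fingers":0,"x":-3.3,"y":7.8,"z":3,"twist":0},{"fingers":0,"x":-3.3,"y":7.8,"z":3,"twist":0},{"fingers":0,"x":-3.3,"y":7.8,"z":3,"twist":0},{"fingers":0,"x":-3.3,"y":7.8,"z":3,"twist":0}]'
python3 - <<'E'
from h import *
grab('wrist','w11');grab('scene','s11');print(telemetry.get_state()['position'])
for t in ('wrist0','w11','s11','d8','s9'): blobs(t,.061,.085,(.45,.68,-.02,.28)); blobs(t,.074,.085,(.55,.62,-.02,.04),4)
d=load('w11');s=np.clip(d['pixels'],0,255)
E
```

```text
time: 10.72
position: [0.5857, -0.0587, 0.1278]
tool_rot: [0.0, 1.571, -0.002]
ft_force: [-0.2, -1.0, -1.9]
grip_width: 0.31
[ 0.5856721  -0.05919699  0.12768318]
wrist0 px [138.   1.] n 49 mean [0.5408 0.1713 0.0651] rect [540.9 171.4] [13.6  2.1] 3.6 z 0.0656 [112. 107.  99.]
wrist0 px [148.  45.] n 267 mean [0.5469 0.1328 0.0666] rect [546.5 132.9] [16.1 16.6] 89.0 z 0.0669 [242. 240. 232.]
wrist0 px [161. 102.] n 840 mean [0.5543 0.078  0.067 ] rect [553.8  77.7] [32.8 32.8] 49.7 z 0.0671 [245. 241. 232.]
wrist0 px [197. 165.] n 730 mean [0.5893 0.0106 0.0693] rect [587.9   9.5] [39.3 39.3] 59.4 z 0.0706 [100.  98. 101.]
wrist0 px [195. 167.] n 307 mean [0.5885 0.0098 0.0774] rect [588.2   9.4] [20.8 20.4] 8.4 z 0.0772 [164. 158. 162.]
w11 px [210.  27.] n 1573 mean [0.5537 0.0775 0.067 ] rect [553.8  77.5] [33.2 33.1] 69.8 z 0.0671 [245. 242. 233.]
w11 px [253. 115.] n 1313 mean [0.5877 0.0094 0.0691] rect [587.7   9. ] [40.1 39.9] 15.5 z 0.063 [86. 83. 85.]
w11 px [253. 116.] n 553 mean [0.588  0.0091 0.0774] rect [587.9   8.8] [21.3 20.8] 5.6 z 0.0772 [169. 163. 168.]
s11 px [
[... 778 characters left out ...]
2.5 250.5 244.5]
d8 px [184. 223.] n 41 mean [0.5363 0.1897 0.0654] rect [536.4 190.3] [34.5 17.7] 89.0 z 0.0651 [253. 251. 247.]
d8 px [239. 205.] n 18 mean [0.5842 0.0104 0.0774] rect [584.4  10. ] [16.2 14.7] 86.2 z 0.0771 [224.  222.  223.5]
s9 px [201. 167.] n 20 mean [0.5349 0.1864 0.067 ] rect [536.1 187.8] [17.2 36.2] 7.9 z 0.0667 [235.  233.5 228. ]
s9 px [219. 178.] n 38 mean [0.5501 0.0743 0.0665] rect [551.  75.] [36.6 29.6] 25.4 z 0.0665 [247.5 246.  241.5]
s9 px [236. 183.] n 45 mean [0.5835 0.0036 0.07  ] rect [585.    2.6] [26.6 39. ] 55.8 z 0.0703 [150. 148. 150.]
s9 px [235. 181.] n 17 mean [0.5849 0.0062 0.0774] rect [584.9   7.8] [17.5 16.2] 15.1 z 0.0772 [221. 223. 223.]
```

View pics/w11.png

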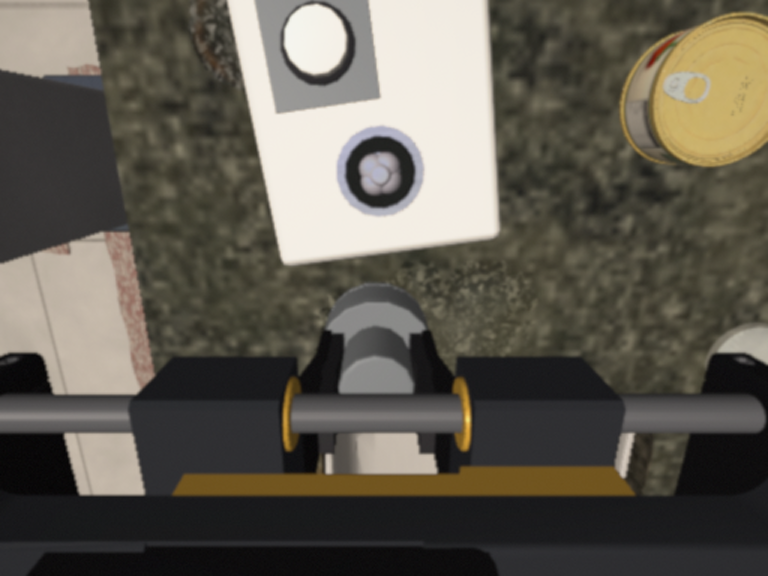

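View pics/s11.png

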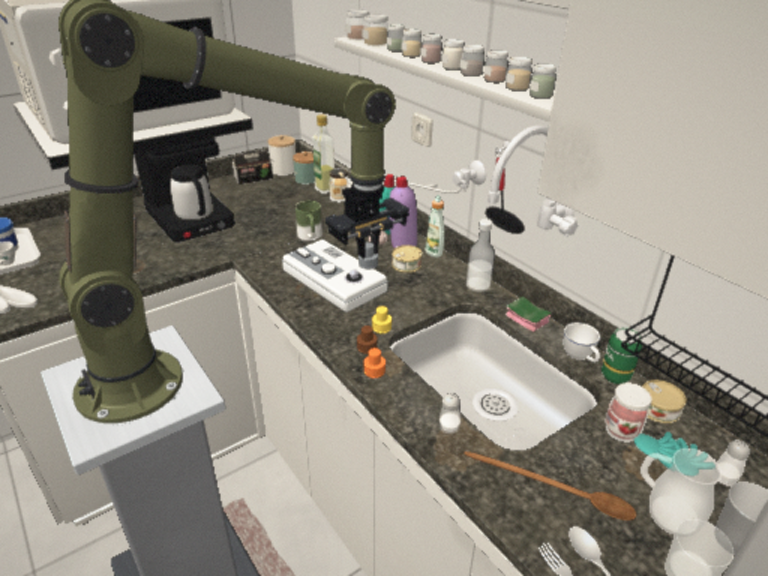

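w11 shows the nozzle at (380,172) and the cap centred in the gripper at x≈376. The two wrist positions agree on the nozzle at (0.588, 0.009), and its top is near z = 0.08. I'll move above it, about 6 mm clear.

```bash
python3 -m creep '[{"fingers":0,"x":0,"y":0.5,"z":0.02,"twist":0},{"fingers":0,"x":0,"y":1.1,"z":0.05,"twist":0},{"fingers":0,"x":0,"y":1.6,"z":0.05,"twist":0},{"fingers":0,"x":0.3,"y":1.72,"z":0.05,"twist":0},{"fingers":0,"x":0.7,"y":1.72,"z":0.05,"twist":0},{"fingers":0,"x":1,"y":1.72,"z":0.05,"twist":0},{"fingers":0,"x":1.1,"y":1.72,"z":0.05,"twist":0},{"fingers":0,"x":1.1,"y":1.72,"z":0.05,"twist":0},{"fingers":0,"x":1.1,"y":1.72,"z":0.05,"twist":0}]'
python3 - <<'E'
from h import *
ps=[]
for i in range(3):
    d=grab('scene','s12');ps.append(telemetry.get_state()['position'])
grab('side','d12');grab('wrist','w12');print(np.array(ps).round(4))
a=cv2.resize(load('s12')['pixels'][140:220,190:270,::-1],(400,400),interpolation=cv2.INTER_CUBIC)
b=cv2.resize(load('d12')['pixels'][160:240,200:280,::-1],(400,400),interpolation=cv2.INTER_CUBIC)
cv2.imwrite('pics/c12.png',np.hstack([a,b]))
E
```

```text
time: 11.57
position: [0.5879, 0.0107, 0.0832]
tool_rot: [0.001, 1.571, -0.002]
ft_force: [-0.2, -0.3, 0.1]
grip_width: 0.309
[[0.5885 0.011  0.0838]
 [0.5887 0.0113 0.0841]
 [0.5887 0.0115 0.0843]]
```

View pics/c12.png

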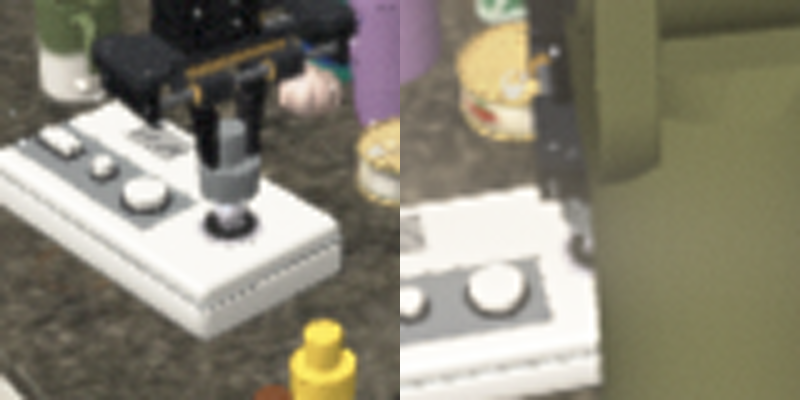

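View pics/w12.png

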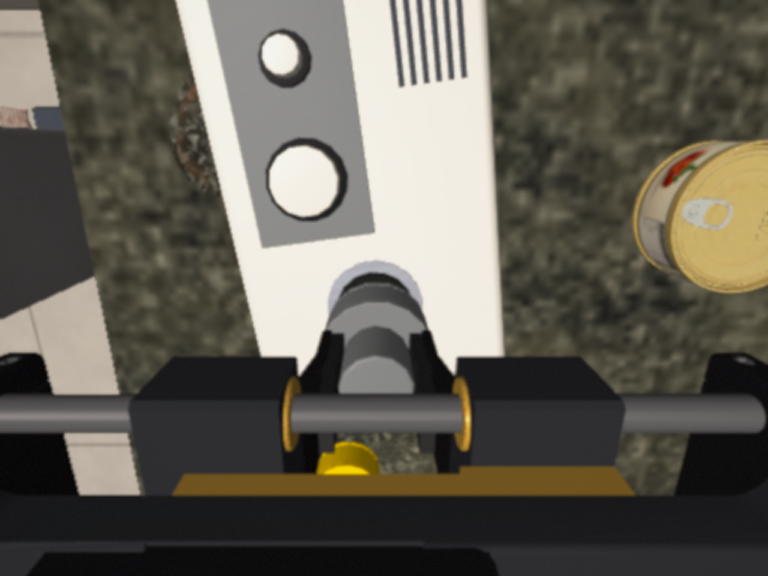

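Cap and nozzle line up: scene crop x≈229 against 230, and the wrist view is symmetric about x≈375. Lowering, with a force check.

```bash
python3 -m creep '[{"fingers":0,"x":0.05,"y":-0.02,"z":0,"twist":0},{"fingers":0,"x":0.12,"y":-0.02,"z":0,"twist":0},{"fingers":0,"x":0.2,"y":-0.02,"z":0,"twist":0},{"fingers":0,"x":0.25,"y":-0.02,"z":0,"twist":0},{"fingers":0,"x":0.25,"y":-0.02,"z":0,"twist":0},{"fingers":0,"x":0.25,"y":-0.02,"z":0,"twist":0}]' 58
python3 -c "
from h import *
s=telemetry.get_state();print(s['ft_force'],s['torque'],s['position'])"
```

```text
time: 12.32
position: [0.5878, 0.0112, 0.073]
tool_rot: [-0.0, 1.571, 0.0]
ft_force: [1.2, -0.2, -1.7]
grip_width: 0.304
[ 1.2031635  -0.20448107 -1.70467549] [-0.04494863  0.00474408 -0.0038458 ] [0.58778282 0.0111844  0.07302486]
```

The mouth is about 3 mm below the nozzle top with no resistance, so the cap is on it. Pushing through the snap.

```bash
python3 -m creep '[{"fingers":0,"x":0.05,"y":0,"z":0,"twist":0},{"fingers":0,"x":0.08,"y":0,"z":0,"twist":0},{"fingers":0,"x":0.1,"y":0,"z":0,"twist":0},{"fingers":0,"x":0.1,"y":0,"z":0,"twist":0}]'
python3 -m creep '[{"fingers":0,"x":0.06,"y":0,"z":0,"twist":0},{"fingers":0,"x":0.12,"y":0,"z":0,"twist":0},{"fingers":0,"x":0.18,"y":0,"z":0,"twist":0},{"fingers":0,"x":0.2,"y":0,"z":0,"twist":0},{"fingers":0,"x":0.2,"y":0,"z":0,"twist":0}]'
```

```text
time: 12.65
position: [0.5883, 0.0104, 0.0703]
tool_rot: [-0.0, 1.57, -0.001]
ft_force: [-2.4, -1.9, 4.3]
grip_width: 0.304
time: 13.07
position: [0.5877, 0.0104, 0.0602]
tool_rot: [-0.0, 1.571, -0.001]
ft_force: [2.2, -1.5, -6.8]
grip_width: 0.31
```

```bash
python3 -m creep '[{"fingers":0,"x":0.05,"y":0,"z":0,"twist":0},{"fingers":0,"x":0.08,"y":0,"z":0,"twist":0},{"fingers":0,"x":0.08,"y":0,"z":0,"twist":0},{"fingers":0,"x":0.08,"y":0,"z":0,"twist":0},{"fingers":0,"x":0.08,"y":0,"z":0,"twist":0},{"fingers":0,"x":0.08,"y":0,"z":0,"twist":0}]'
python3 -m creep '[{"fingers":0,"x":0.04,"y":0,"z":0,"twist":0},{"fingers":0,"x":0.06,"y":0,"z":0,"twist":0},{"fingers":0,"x":0.06,"y":0,"z":0,"twist":0},{"fingers":0,"x":0.06,"y":0,"z":0,"twist":0},{"fingers":0,"x":0.06,"y":0,"z":0,"twist":0}]'
```

```text
time: 13.57
position: [0.5876, 0.0111, 0.0577]
tool_rot: [-0.0, 1.572, -0.0]
ft_force: [1.4, -1.7, -5.8]
grip_width: 0.309
time: 13.98
position: [0.5883, 0.0116, 0.0564]
tool_rot: [0.0, 1.57, 0.001]
ft_force: [-0.7, -0.8, 1.6]
grip_width: 0.308
```

```bash
python3 -m creep '[{"fingers":0,"x":0.03,"y":0,"z":0,"twist":0},{"fingers":0,"x":0.05,"y":0,"z":0,"twist":0},{"fingers":0,"x":0.05,"y":0,"z":0,"twist":0},{"fingers":0,"x":0.05,"y":0,"z":0,"twist":0},{"fingers":0,"x":0.05,"y":0,"z":0,"twist":0}]'
python3 -c "
from h import *
s=telemetry.get_state();print(s['ft_force'],s['torque'],s['position'])
grab('scene','s13');grab('wrist','w13')
a=cv2.resize(load('s13')['pixels'][140:220,190:270,::-1],(560,560),interpolation=cv2.INTER_CUBIC)
cv2.imwrite('pics/c13.png',a)
s=telemetry.get_state();print(s['ft_force'],s['torque'],s['position'])
"
```

```text
time: 14.4
position: [0.5884, 0.0116, 0.0543]
tool_rot: [0.0, 1.57, 0.001]
ft_force: [-1.5, 0.0, 6.2]
grip_width: 0.309
[-1.54154319e+00  1.32826234e-03  6.16423889e+00] [0.06662992 0.51865226 0.02491106] [0.58836537 0.0115885  0.05427844]
[-1.31295106  0.61625109  4.52934639] [0.09884757 0.47223721 0.00633559] [0.58838251 0.01156187 0.05418673]
```

View pics/c13.png

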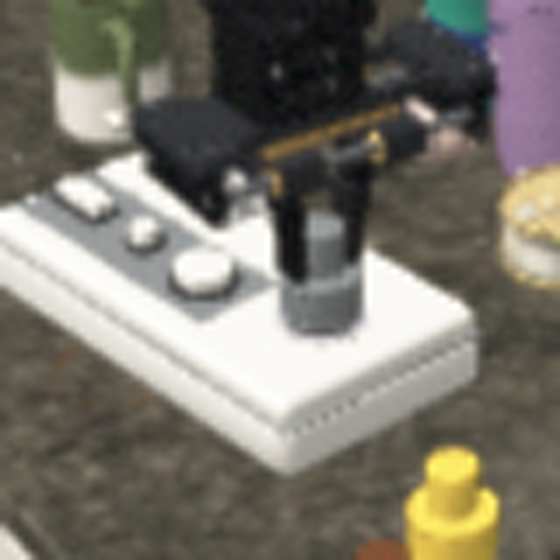

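View pics/w13.png

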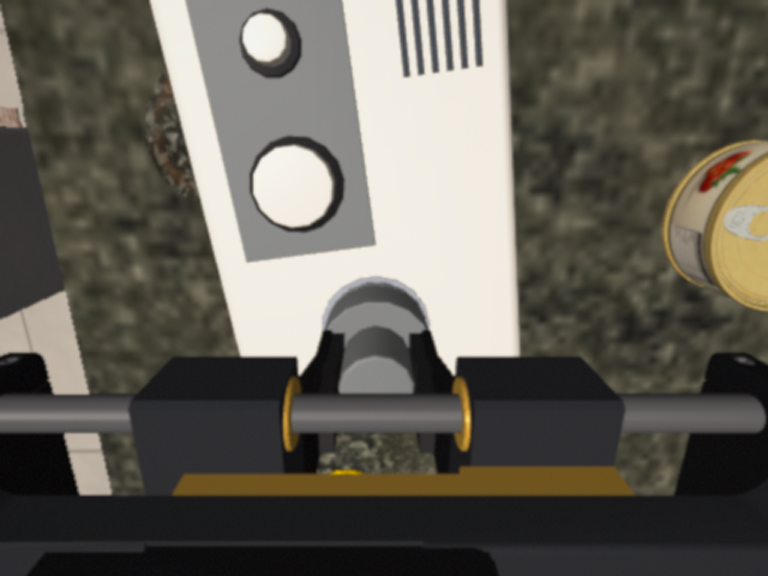

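```bash
python3 -m creep '[{"fingers":0,"x":0.03,"y":0,"z":0,"twist":0},{"fingers":0,"x":0.03,"y":0,"z":0,"twist":0},{"fingers":0,"x":0.03,"y":0,"z":0,"twist":0},{"fingers":0,"x":0.03,"y":0,"z":0,"twist":0},{"fingers":0,"x":0.03,"y":0,"z":0,"twist":0},{"fingers":0,"x":0.03,"y":0,"z":0,"twist":0}]' 58
```

```text
time: 15.0
position: [0.5884, 0.0116, 0.0535]
tool_rot: [0.0, 1.57, 0.001]
ft_force: [-2.0, 0.8, 7.7]
grip_width: 0.301
```

```bash
python3 -m creep '[{"fingers":0,"x":0.03,"y":0,"z":0,"twist":0},{"fingers":0,"x":0.03,"y":0,"z":0,"twist":0},{"fingers":0,"x":0.03,"y":0,"z":0,"twist":0},{"fingers":0,"x":0.03,"y":0,"z":0,"twist":0},{"fingers":0,"x":0.03,"y":0,"z":0,"twist":0},{"fingers":0,"x":0.03,"y":0,"z":0,"twist":0}]' 58
```

```text
time: 15.5
position: [0.5885, 0.0116, 0.0534]
tool_rot: [0.0, 1.57, 0.0]
ft_force: [-4.6, -0.0, 13.9]
grip_width: 0.306
```

Fully down: position stopped at TCP 0.0534, so the mouth is 3 mm above the deck, and force rose to 14 N. One last look before handing in.

Run:
```python
from h import *
grab('scene','s14');grab('side','d14');grab('wrist','w14')
blobs('w14',.108,.12,(.57,.61,-.02,.05)); blobs('s14',.105,.12,(.57,.61,-.02,.03),4); blobs('w14',.061,.07,(.5,.58,.04,.28))
blobs('s14',.07,.095,(.42,.52,-.55,-.42)); blobs('s0' if 0 else 'scene0',.07,.095,(.42,.52,-.55,-.42))
for t in('scene0','s14'): blobs(t,.03,.045,(.74,.86,0,.12)); blobs(t,.06,.11,(.62,.78,.28,.45))
s=telemetry.get_state();print(s['ft_force'],s['position'],s['grip_width'],s['time'])
```

```text
w14 px [252. 249.] n 1616 mean [0.5894 0.0175 0.1129] rect [589.8  16.6] [16.7 39.9] 87.4 z 0.113 [133. 133. 132.]
s14 px [237. 173.] n 42 mean [0.5907 0.005  0.1124] rect [589.1   5.4] [37.2 22. ] 20.4 z 0.1131 [105.5 107.5 108. ]
w14 px [176.  26.] n 825 mean [0.5467 0.1328 0.0667] rect [546.3 133.1] [16.3 16.6] 48.5 z 0.0669 [243. 240. 232.]
w14 px [195. 124.] n 2322 mean [0.5539 0.0784 0.0671] rect [553.9  78.2] [33. 33.] 33.0 z 0.0671 [244. 239. 230.]
s14 px [301. 267.] n 104 mean [ 0.4811 -0.4948  0.082 ] rect [ 482.9 -493.7] [27.  32.9] 62.8 z 0.0826 [196.5 191.  179. ]
scene0 px [301. 267.] n 106 mean [ 0.4809 -0.4949  0.0817] rect [ 483.5 -492.5] [28.3 32.5] 54.2 z 0.0823 [196.5 189.5 178. ]
scene0 px [271. 169.] n 195 mean [0.7958 0.0532 0.0362] rect [798.6  55.9] [90.3 83.7] 39.5 z 0.0364 [220. 198. 142.]
scene0 px [206. 141.] n 213 mean [0.6539 0.3543 0.0831] rect [657.2 349.1] [116.5  73.8] 89.1 z 0.0842 [83. 90. 63.]
s14 px [271. 168.] n 216 mean [0.8003 0.0581 0.0359] rect [814.4  61.9] [123.7  84.4] 26.2 z 0.036 [219.5 196.  141. ]
s14 px [206. 141.] n 212 mean [0.6549 0.3553 0.0826] rect [655.3 347.5] [123.8  70. ] 83.1 z 0.0836 [84.  90.5 63.5]
[-3.72442541  0.84997956 13.9794494 ] [0.58850678 0.011614   0.05336315] 0.3093683770144686 15.65
```

View pics/s14.png

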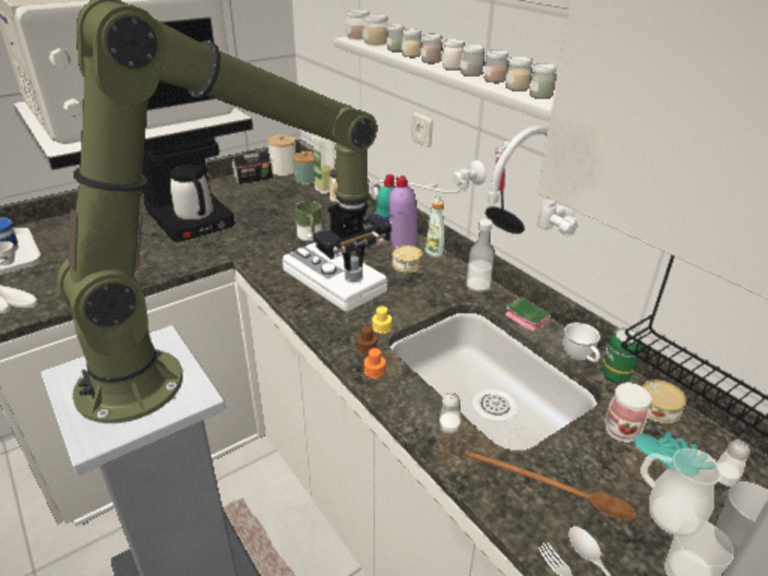

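s14 shows the cap down on the nozzle at (354,270), and the shaker, mug and tin at their old pixel positions. The cap top is at z≈0.113 (0.114 expected at full squeeze). Keys up, 14 N steady. Handing in.

```bash
python3 -c "
from h import *
print(workorder.close_job())"
```

```text
the job is handed in; nothing more can be done
None
```

I pressed the small round key and then the bar key, each to its stop (11 N and 10 N), and both came back up. I never touched the large round key. I then pushed the grey cap over the nozzle until it snapped, pressed the seal to its stop, and handed in at about 15.7 s with the gripper still holding and pushing.

**Last checks:**
- **Seal:** the push was steady at 14 N. The cap's underside is about 3 mm above the deck and its top at z ≈ 0.113 m, against 0.114 m expected, so the seal is squeezed close to its full 4 mm.
- **Keys:** the small and large keys were at full height in the last wrist picture. The bar key was last seen fully up just after its press.
- **Bystanders:** the shaker, mug and tin were at the same pixel positions as at the start, within one pixel. The tin's outline measured larger in the last view, so only its pixel position supports that it stayed put.

**What disagreed:**
- **Fingertips:** they really end about 33 mm above the reported TCP. My first try at the small key touched nothing, so I used the measured offset from then on.
- **Force while snapping:** it read about −6 N, more of a downward pull than the task's figures suggest, then rose as the seal was squeezed.
- **First move:** the command was refused for missing fields, so nothing moved then.

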